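Open the iris of the bench dust port

TASK

Two small dust-extraction ports stand on the sharpening bench; work on the one with the open pipe mouth, not the one with the domed cap. Open its iris: turn the slim knurled ring in the middle of the pipe until its pointer stands right above the straight raised rib on the base plate (the round stud marks shut), then let go. Do not touch the fixed collars just above and below the ring or the base plate's marks, and leave the capped port alone.

Things in the scene. Friction and masses are not known exactly. Their poses are not given: they have to be found in the camera images.
- iris_ring (a joint): Open port's dark knurled ring: 56 mm across, 54 to 66 mm above the bench, axis = z of collars; wider than its neighbours, so it can be pinched across from above. Pointer 9 mm wide, reaching 46 mm from the axis. Value in rad, positive anticlockwise from above: 0 = pointer over the rib (open), 1.31 over the stud (shut). Starts at 0.6 to 1.25; stops at -0.6, 1.32. Turns at 0.12 N m, stays put.
- collars: Fixed 40 mm aluminium collars of the open port: lower 14 to 53 mm high, upper (open mouth) 67 to 89 mm. Origin on the ring's axis at bench height, z up, x along the straight rib. Below: 56 mm flange to 14 mm height on a 110 mm square plate 8 mm thick, with the dark rib (22 x 7 mm) and, 75 degrees anticlockwise, the stud (12 mm), both 43 mm from the axis, to 13 mm height. Screwed down.
- capped_collars: The same part of the other port, a bystander, whose pipe ends in a domed black cap (up to 91 mm height) instead of an open mouth. Same frame and otherwise the same sizes.
- capped_ring_pointer (a point): Tip of the pointer on the capped port's ring (46 mm from its axis, 60 mm above the bench). That ring must stay as it is.

How it is judged:
At the end, for the whole second after the job is handed in: The open port's ring rests with its pointer above the straight rib, within 0.18 rad (10 degrees) either way, and is released (value of joint iris_ring between -0.18 and 0.18 rad and velocity of joint iris_ring between -0.05 and 0.05 rad/s); the robot touches nothing.
It fails at once if the open port's fixed collars or marks are touched (more than 1.5 N) (contact force between anything else and collars above 1.5 N).
It fails at once if the capped port's fixed parts are struck (more than 5 N) (contact force between anything else and capped_collars above 5 N).
It fails at once if the capped port's ring is turned (its pointer moves more than 5 mm) (distance of capped_ring_pointer from where it was at the start of the episode above 0.005 m).
It also fails if it takes over 32 s, if anything falls off the work surface, if the arm or the gripper's body presses on something with over 40 N, if the wrist force passes 120 N, or if a joint passes its speed limit or range.

ROBOT

A 6-joint arm with a two-finger parallel gripper is mounted at the origin on the work surface. World frame = base frame: x ahead of the robot, y to its left, z up, the work surface at z = 0. Lengths are in m, angles in rad, forces in N, time in s.
With the tool pointing down it reaches from about 0.375 to 0.975 m from the base axis. Payload 3.8 kg.
Tool frame: the origin (TCP) lies midway between the tips of the shut fingers; the grasp point (between the pads) lies 19 mm behind it; z points along the fingers, y is the line along which they close (so a half turn about z gives the same grasp; the last joint's range is limited). The gripper opens to 88 mm and grips with 3 to 60 N. Pads are 18 mm wide; open, the fingers measure 123 mm over their backs; the gripper's body (75 mm by 187 mm) begins 45 mm behind the grasp point.
Start: joints at [-1.189, 0.264, 1.604, -0, 1.274, -0.037], TCP at [0.274, -0.617, 0.239] pointing down, gripper open.
Joint ranges: [-2.63, 2.63], [-0.94, 2.18], [0.31, 2.57], [-1.31, 4.45], [0, 2.66], [-2.55, 2.55]. Speed limits (rad/s): [2.57, 2.57, 3.14, 3.14, 3.14, 3.14].

INTERFACE

Orientations are given as a rotation vector (axis times angle).
In Python, from cell import manip, inverse_kinematics, cams, order gives the robot as it stands. Calls block until the motion is done:
- manip.move_pose(position, orientation): joint-space move of the TCP to a pose.
- manip.move_linear(position, rate=0.15, rot=None): straight line of the TCP; rot=None keeps the orientation; rate is the mean speed in m/s.
- manip.set_joints(angles): joint-space move.
- manip.set_gripper(opening, force=None): finger opening in m; force is the grip in N (None keeps the last); returns when the fingers have stopped.
- manip.dwell(seconds).
- inverse_kinematics(position, orientation): joint angles nearest the present ones, or None.
- manip.state(): the state.
- cams.capture(name): name is "side" or "top" or "wrist"; returns a dict with "image" (400x640x3 uint8, blue, green, red), "z_map" (400x640 float32, m along the optical axis (not along the pixel's ray), 0 where there is no reading), "intrinsics" (3x3 intrinsics, pixels), "position" and "orientation" of the camera in the world; the wrist camera has in their place "T_tool_cam" (4x4, takes a point from camera to tool coordinates, whose origin is the TCP and whose axes are the flange's). Camera axes: x right, y down, z forward; pixel columns grow to the right and rows downward; lengths in m; the calibration is good to about 2 mm. A picture is of the moment at which its call begins: read the wrist's pose just before it.
A pose or a line that the arm cannot do raises manip.IKError and nothing moves.
- order.close_job(): hands the job in; it is judged then, once.
The state is a dict: "clock": time; "joint_pos": joint angles; "joint_velocities": joint speeds; "tau": joint torques, N m; "tool_pos": TCP position; "tcp_rot": TCP orientation; "contact_force": force on the tool from outside, world axes, zero at the start; "moment": the same for the moment, N m; "gripper_width": finger opening in m; "grasp_force": force on a finger pad.
Only numpy, scipy, OpenCV 4.12 (cv2) and the standard library are available. Lean on these libraries where they do the work, as an engineer would, in place of code of your own. Each camera call takes 0.05 s, during which the arm holds its last target. There are 200 camera calls.

## Working session

There is one attempt and no reset: what is moved stays moved. The work goes in short steps, each a Python script; the robot and the scene stay as the last script left them, time stands still between calls to the robot, and variables do not carry over. Pictures are saved under pics/ and viewed, at most 10 in all, crops included, and the job is handed in when it is done.

```bash
mkdir -p pics; ls
python3 - <<'E'
from cell import manip,cams
import cv2,numpy as np
for n in("top","side"):
    c=cams.capture(n);cv2.imwrite(f"pics/{n}0.png",c["image"]);np.savez(f"{n}0.npz",**c)
    print(n,c["position"],c["orientation"],c["intrinsics"])
s=manip.state();print(s["clock"],s["tool_pos"],s["tcp_rot"])
E
```

```text
pics
top [ 0.5138279  -0.0160271   0.94354092] [-2.20241551  2.17538458 -0.07687927] [[444.20019335   0.         311.30777458]
 [  0.         444.20019335 208.13390542]
 [  0.           0.           1.        ]]
side [ 0.54627214 -0.45159605  0.57387966] [-2.37873378  0.04603258 -0.04531476] [[377.1627199    0.         319.70510164]
 [  0.         377.1627199  201.21800959]
 [  0.           0.           1.        ]]
0.1 [ 0.27427918 -0.61607554  0.23753853] [-3.07105684e+00 -6.52652491e-01  4.72478673e-04]
```

View pics/top0.png

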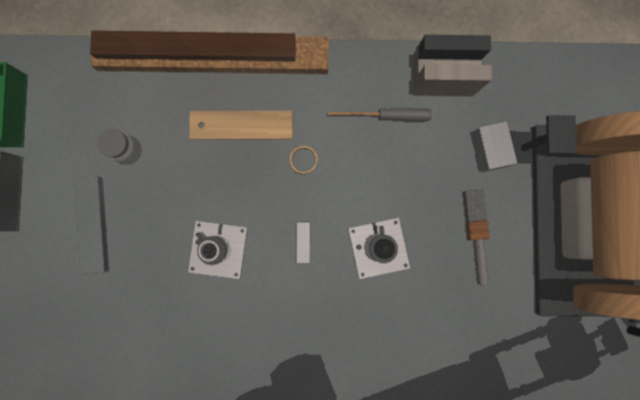

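The top view shows ports at about (212,250), which looks like the open mouth, and (383,247), which looks like the dark cap. I'll zoom in on both to confirm.

```bash
cat > h.py <<'E'
import numpy as np,cv2
from scipy.spatial.transform import Rotation as R
def cloud(c):
    z=c["z_map"];K=c["intrinsics"];v,u=np.mgrid[:400,:640]
    p=np.stack([(u-K[0,2])/K[0,0]*z,(v-K[1,2])/K[1,1]*z,z],-1)
    return p@R.from_rotvec(c["orientation"]).as_matrix().T+c["position"]
E
python3 - <<'E'
from h import *
c=dict(np.load("top0.npz"));P=cloud(c);im=c["image"]
A=cv2.resize(im[205:295,170:270],None,fx=4,fy=4,interpolation=2);B=cv2.resize(im[205:295,335:435],None,fx=4,fy=4,interpolation=2)
cv2.imwrite("pics/topz.png",np.hstack([A,B]))
cv2.imwrite("pics/side1.png",dict(np.load("side0.npz"))["image"])
for n,(u0,u1) in dict(L=(185,250),R=(345,412)).items():
    S=P[215:282,u0:u1].reshape(-1,3)
    for a,b in((.003,.012),(.05,.07),(.075,.1)):
        q=S[(S[:,2]>a)&(S[:,2]<b)];print(n,a,len(q),q.mean(0),q.min(0),q.max(0))
        if a<.01:
            m=((P[...,2]>a)&(P[...,2]<b)).astype(np.uint8)
            print(cv2.minAreaRect(q[:,:2].astype(np.float32)*1000))
        if a>.07: print(cv2.minEnclosingCircle(q[:,:2].astype(np.float32)*1000))
E
```

```text
L 0.003 1952 [0.48618231 0.17231508 0.00779396] [0.42151277 0.11026635 0.00300284] [0.55955051 0.24793954 0.01195861]
((490.588134765625, 179.0828094482422), (139.52134704589844, 135.20199584960938), 1.2750416994094849)
L 0.05 377 [0.49077806 0.17498775 0.06539182] [0.45807105 0.14883653 0.05420887] [0.52275354 0.21065699 0.06998321]
L 0.075 173 [0.48650593 0.17688102 0.08635601] [0.46729937 0.15758821 0.0750479 ] [0.5056148  0.19582214 0.09239346]
((486.68408203125, 177.28704833984375), 20.13492202758789)
R 0.003 1992 [ 0.49312459 -0.15902744  0.00778086] [ 0.42765809 -0.2302686   0.00300295] [ 0.56466807 -0.09105888  0.01193171]
((496.260009765625, -160.6796417236328), (139.02752685546875, 137.0818634033203), 89.84888458251953)
R 0.05 374 [ 0.4989868  -0.15893517  0.06493221] [ 0.46614538 -0.19014321  0.05432924] [ 0.53918321 -0.13317892  0.06928101]
R 0.075 326 [ 0.49450031 -0.16014413  0.08586045] [ 0.47474799 -0.18013454  0.07501006] [ 0.51351253 -0.14294773  0.09466082]
((494.2257080078125, -161.45652770996094), 19.75206756591797)
```

View pics/topz.png

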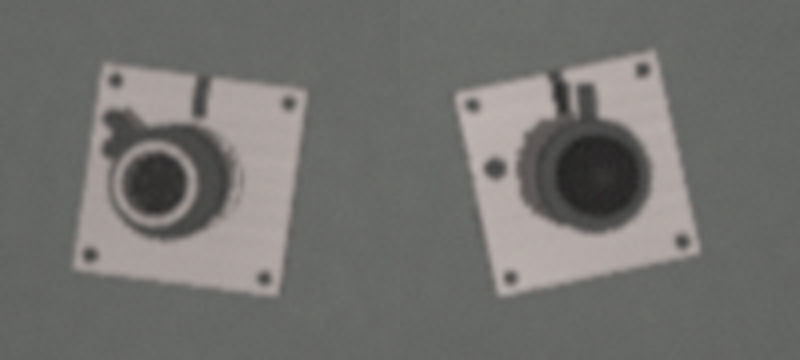

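View pics/side1.png

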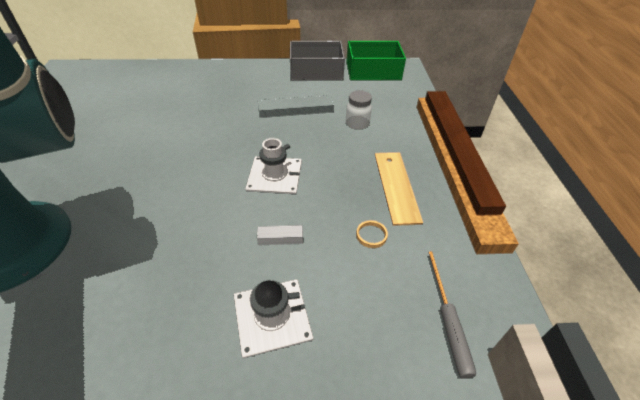

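The left port is the open one, with its axis near (0.487, 0.177). Its collar radius measures 20 mm, which matches. The rib points about -0.12 rad, and the pointer is near the stud. Next I move above it and look with the wrist camera.

```bash
cat >> h.py <<'E'
def rot(a): return (R.from_euler('z',a)*R.from_euler('x',np.pi)).as_rotvec()
def wrist(manip,cams):
    s=manip.state();c=cams.capture("wrist");T=np.eye(4);T[:3,:3]=R.from_rotvec(s["tcp_rot"]).as_matrix();T[:3,3]=s["tool_pos"]
    M=T@c["T_tool_cam"];c["position"]=M[:3,3];c["orientation"]=R.from_matrix(M[:3,:3]).as_rotvec();return c
E
python3 - <<'E'
from h import *
from cell import manip,cams,inverse_kinematics as ik
for a in(.83,-.12): 
    for z in (.041,.25): print(a,z,ik([.487,.177,z],rot(a)))
c0=wrist(manip,cams);print(c0["T_tool_cam"])
T=c0["T_tool_cam"][:3,3]
off=R.from_rotvec(rot(.83)).apply([T[0],T[1],0])
p=np.array([.487,.177,.26])-off
print(p);manip.move_pose(p,rot(.83))
c=wrist(manip,cams);np.savez("w1.npz",**c);cv2.imwrite("pics/w1.png",c["image"])
print(manip.state()["clock"],manip.state()["joint_pos"],c["position"],c["intrinsics"])
E
```

```text
0.83 0.041 [ 3.00533690e-01  1.81764242e-01  2.10831505e+00 -4.44089210e-16
  8.51513367e-01  1.04133002e+00]
0.83 0.25 [ 3.00533690e-01 -4.20669126e-02  1.92103666e+00 -4.44089210e-16
  1.26262291e+00  1.04133002e+00]
-0.12 0.041 [0.30053369 0.18176424 2.10831505 0.         0.85151337 1.99133002]
-0.12 0.25 [ 0.30053369 -0.04206691  1.92103666  0.          1.26262291  1.99133002]
[[ 9.01439306e-05 -9.55003955e-01 -2.96593051e-01  7.68707393e-02]
 [ 9.99999816e-01 -9.19411889e-05  5.99973979e-04 -6.05397927e-04]
 [-6.00246640e-04 -2.96593051e-01  9.55003771e-01 -1.47245216e-01]
 [ 0.00000000e+00  0.00000000e+00  0.00000000e+00  1.00000000e+00]]
[0.43556854 0.1198661  0.26      ]
2.8667 [ 2.12213736e-01 -1.83261585e-01  2.02880461e+00 -1.27762757e-04
  1.29603334e+00  9.54111286e-01] [0.48758054 0.17661793 0.40723596] [[318.25996573   0.         322.02331548]
 [  0.         318.25996573 200.87989812]
 [  0.           0.           1.        ]]
```

View pics/w1.png

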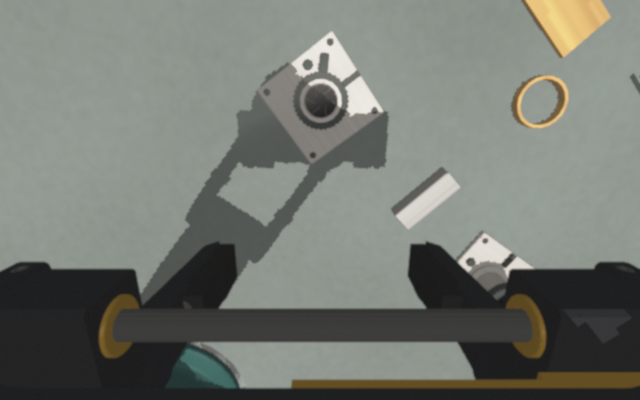

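The wrist view shows the mouth at about (322,97), the pointer straight up at (323,60), the stud at (308,64) and the rib at (350,77). I'll turn these into positions using the known heights.

Run:
```python
from h import *
c=dict(np.load("w1.npz"));P=cloud(c);im=c["image"];K=c["intrinsics"];M=R.from_rotvec(c["orientation"]).as_matrix()
def ray(u,v,h):
    d=M@np.array([(u-K[0,2])/K[0,0],(v-K[1,2])/K[1,1],1]);return (c["position"]+d*(h-c["position"][2])/d[2])[:2]
Q=P[25:170,230:400].reshape(-1,3)
for a,b in((.083,.094),):
    q=Q[(Q[:,2]>a)&(Q[:,2]<b)];ctr,r=cv2.minEnclosingCircle(q[:,:2].astype(np.float32)*1000);print("mouth",ctr,r,len(q),np.median(q[:,2]))
q=Q[(Q[:,2]>.05)&(Q[:,2]<.072)];print("ring",len(q))
ctr=np.array(ctr)/1000
far=q[np.linalg.norm(q[:,:2]-ctr,axis=1)>.033];far=far[np.linalg.norm(far[:,:2]-ctr,axis=1)<.055]
d=far.mean(0)[:2]-ctr;print("ptr",len(far),np.arctan2(d[1],d[0]),np.linalg.norm(d))
pl=Q[(Q[:,2]>.004)&(Q[:,2]<.0115)];print("plate",cv2.minAreaRect(pl[:,:2].astype(np.float32)*1000),cv2.fitEllipse is not None)
cr=[ray(*p,.008) for p in((332,31),(384,112),(313,163),(260,92))];cr=np.array(cr);print("corners",cr,cr.mean(0),np.linalg.norm(cr-np.roll(cr,1,0),axis=1))
for n,p,h in(("rib",(351,76),.013),("stud",(308,64),.013),("ptr",(323,56),.066),("mouth",(322,97),.089)):
    x=ray(*p,h);d=x-ctr;print(n,x,np.arctan2(d[1],d[0]),np.linalg.norm(d))
cv2.imwrite("pics/w1z.png",cv2.resize(im[20:170,240:400],None,fx=4,fy=4,interpolation=2)[:600])
```

```text
mouth (487.8229675292969, 178.29360961914062) 19.833940505981445 497 0.09009367929746898
ring 1412
ptr 128 0.7398499368138348 0.039404280503693205
plate ((482.06231689453125, 184.66622924804688), (152.11476135253906, 185.69027709960938), 49.38111877441406) True
corners [[0.5476421  0.22505652]
 [0.53519536 0.1171968 ]
 [0.42947224 0.12963116]
 [0.44111406 0.23442123]] [0.48835594 0.17657643] [0.10693886 0.10857551 0.10645183 0.10543477]
rib [0.53184408 0.17486077] -0.07782408857461555 0.04415475698606266
stud [0.50396384 0.21777865] 1.182740073937674 0.042656726282057036
ptr [0.51762066 0.20757494] 0.7766581545824078 0.04177676846993587
mouth [0.49076486 0.17974346] 0.4578942603473459 0.003279753486514924
```

View pics/w1z.png

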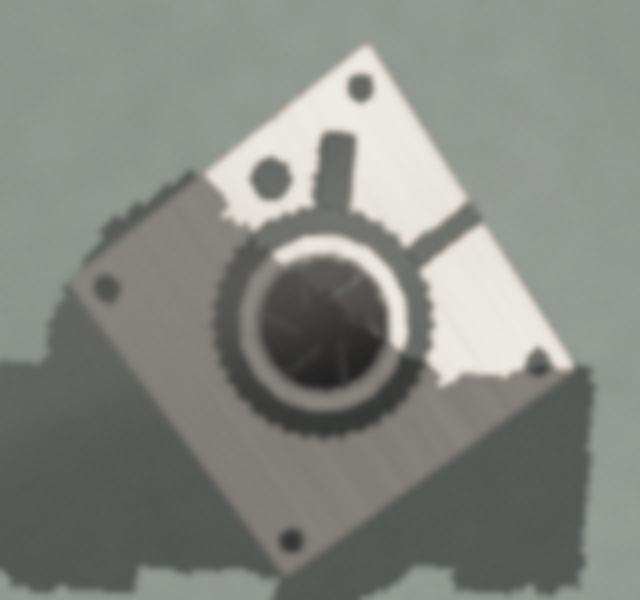

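The axis is at (0.488, 0.1775), the rib yaw is about -0.107 (the stud agrees at 1.18 to 1.20) and the pointer yaw is about 0.75, so the ring value is about 0.86. Now I grip.

Run:
```python
from h import *
from cell import manip,cams
manip.move_pose([.488,.1775,.16],rot(.75))
manip.move_linear([.488,.1775,.041],rate=.08)
def pr(t):
    s=manip.state();print(t,round(s["clock"],2),s["tool_pos"].round(4) if hasattr(s["tool_pos"],'round') else s["tool_pos"],np.round(s["contact_force"],2),np.round(s["moment"],2),s["gripper_width"],s["grasp_force"])
pr("down")
manip.set_gripper(.06,force=20);pr("near")
manip.set_gripper(.04,force=20);pr("grip")
```

```text
down 5.08 [0.4886 0.1777 0.0416] [ 0.22 -0.52 -0.24] [-0.   -0.03  0.02] 0.08811881953739298 0.0
near 5.66 [0.488  0.1775 0.041 ] [ 0.08 -0.51  0.58] [-0.02 -0.05 -0.01] 0.05970610712330841 0.0
grip 5.91 [0.4875 0.178  0.0409] [-1.91  3.42  0.37] [ 0.49  0.34 -0.07] 0.05478906509907232 19.999354630708694
```

The grip is on the ring: width is about 55 mm and side force is small. Now I turn it.

Run:
```python
from h import *
from cell import manip,cams,inverse_kinematics as ik
for a in np.linspace(.75,-.107,6)[1:]:
    j=ik([.488,.1775,.041],rot(a));manip.set_joints(j)
    s=manip.state();print(round(s["clock"],2),np.round(s["tool_pos"],4),np.round(s["contact_force"],2),np.round(s["moment"],2),s["gripper_width"])
manip.dwell(.3)
manip.set_gripper(.088);s=manip.state();print(s["clock"],np.round(s["contact_force"],2))
manip.move_linear([.488,.1775,.16],rate=.1)
r=rot(-.107)
off=R.from_rotvec(r).apply([.0769,-.0006,0]);manip.move_linear(np.array([.488,.1775,.2])-off,rate=.15)
c=wrist(manip,cams);np.savez("w2.npz",**c);cv2.imwrite("pics/w2.png",c["image"]);P=cloud(c)
print(manip.state()["clock"])
Q=P.reshape(-1,3);ctr=np.array([.488,.1775])
d=np.linalg.norm(Q[:,:2]-ctr,axis=1);m=(Q[:,2]>.05)&(Q[:,2]<.072)&(d>.033)&(d<.055);f=Q[m][:,:2].mean(0)-ctr
print(m.sum(),np.arctan2(f[1],f[0]))
```

```text
6.19 [0.4875 0.1779 0.0409] [-2.97  4.39  1.55] [ 0.7   0.45 -0.16] 0.054593180244986154
6.47 [0.4875 0.1779 0.0409] [-2.87  4.45  0.95] [ 0.68  0.49 -0.07] 0.05507617721387871
6.76 [0.4876 0.1779 0.0409] [-2.86  4.81  0.6 ] [ 0.69  0.45 -0.12] 0.05493026715018806
7.04 [0.4875 0.1778 0.0409] [-3.21  4.14  0.79] [ 0.64  0.53 -0.14] 0.054775426966668116
7.33 [0.4875 0.1778 0.0409] [-3.51  4.22  1.03] [ 0.73  0.49 -0.07] 0.054606395233634884
8.275 [ 0.01  0.57 -0.25]
10.3917
177 -0.10893488108013616
```

View pics/w2.png

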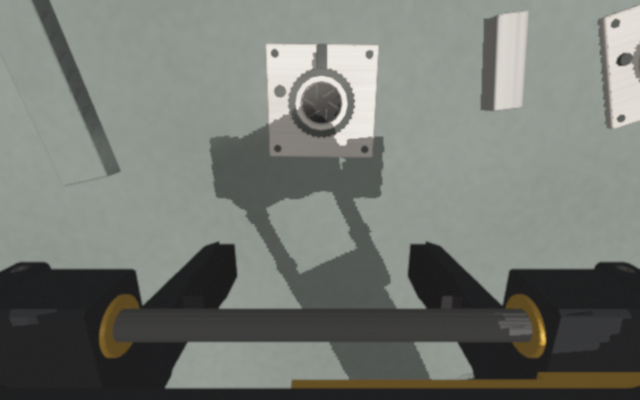

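The pointer at (321,55) now lies over the rib, and its measured yaw of -0.109 matches the rib's -0.107. The gripper is clear and the ring is released, so I hand in.

```bash
python3 -c "
from cell import order
print(order.close_job())"
```

```text
the job is handed in; nothing more can be done
None
```

The open port's iris ring was turned until its pointer measured within about 0.01 rad of the rib, then released; the job was handed in at about 10.4 s on the robot's clock, with no verdict returned.

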